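# Lay the crossbar on the cup stand and snap its clip shut

## Task

Lay the loose crossbar across the cup-drying stand, one end in the V rest and the other on top of the spring jaws, end blocks outside the posts, and let go of it there. Then push the raised upper handle of the press pliers over and all the way down so that it snaps the bar into the jaws; do not press the bar in with the fingers. Leave the handle down, and the serving spoon, the mug and the tin where they are.

Things in the scene. Friction and masses are not known exactly. Their poses are not given: they have to be found in the camera images.
- rest_centre (a point): Place of the seated crossbar's middle on the fixed cup-drying stand, 80 mm above the worktop, midway between two posts 10 mm thick at y = +-85 mm. y runs along the seated bar, x away from the robot (zero yaw), z up. Left post: V rest, mouth 42 mm, tips 12 mm above the seated axis. Right post: spring jaws, see jaws. Tray below 16 mm high. Wall cabinets overhang: from x = 0.61 m on, 0.59 m up.
- jaws (a point): On the right post: seated bar's axis between two sprung wire jaws (6 mm wire). A bar laid on them rests on their necks with its axis 13 mm higher than this point, while its left end lies seated in the V (so it slopes 4.5 degrees, middle 6.5 mm high). Funnel above the necks: mouth 36 mm wide, tips 23 mm above this point. Pushed down with some 8 to 30 N the bar snaps in and is held level.
- clip_hinge (a point): Pin of the press pliers in front of the right post: x = -55, y = -85, z = +27.5 mm from rest_centre, same axes; the pin lies along y. A fixed lower handle points to +x, 26 mm above the worktop; the upper handle swings about this pin: 135 mm long, 18 wide, 9 thick, middle plane through the pin. Its punch, 55 mm from the pin, 19.5 mm below the middle plane, pushes on the bar at the jaws.
- clip (a joint): Upper handle, rad: 0 = wide open, nearly upright (83 deg above level), rests free from above; grows as it swings over to +x and down; 1.45 = closed, level, at its stop. Angle above level = 1.45 - value. Turns easily, stays when open, falls forward by itself beyond about 0.6; lies on an unsnapped bar at about 1.2; from there it takes some 4 to 16 N on the thumb plate until the bar snaps in.
- clip_plate (a point): Middle of the upper face (front, -x face when open) of the black thumb plate ending the upper handle, 112 mm from the pin, 5 mm off the handle's middle plane. Plate 46 mm long (89 to 135 mm from the pin), 28 wide, 10 thick. x: from pin to free end; z: out of that face, away from the bar. Closed: z up, 32 mm above the seated bar's axis, 57 mm behind it (+x).
- bar_centre (a point): Centre of the loose crossbar, 14 mm above the worktop while it lies there: round steel bar 14 mm thick along this frame's y, 220 mm long over two square black end blocks 28 x 28 x 12 mm that carry it 7 mm clear of the worktop; 196 mm of bare bar between them. Same either way round. About 0.15 kg.
- spoon_centre (a point): Centre of a steel serving spoon, 188 mm long along x, 38 mm wide, 15 mm high, lying flat; leave it.
- mug_centre (a point): Mug, 92 mm high, about 80 mm wide and 112 mm over the handle; point half-way up it. Leave it.
- tin_centre (a point): Round tin, 86 mm wide, 40 mm high; centre. Leave it.

How it is judged:
On the way, in this order (a step that is already met when the one before it is completed fails the run):
1. the bar lies in the V rest and on the necks of the spring jaws, let go, not yet snapped in, with the pliers open (x of bar_centre in the frame of rest_centre between -0.006 and 0.006 m and y of bar_centre in the frame of rest_centre between -0.015 and 0.015 m and z of bar_centre in the frame of rest_centre between 0.0035 and 0.0105 m and angle between the y axis of bar_centre and the y axis of rest_centre, either way round below 0.13 rad and value of joint clip below 0.9 rad and contact force between the fingers and bar below 0.1 N), for 0.2 s.
2. the bar has snapped in between the jaws with the upper handle fully down (x of bar_centre in the frame of rest_centre between -0.005 and 0.005 m and y of bar_centre in the frame of rest_centre between -0.015 and 0.015 m and z of bar_centre in the frame of rest_centre between -0.004 and 0.003 m and angle between the y axis of bar_centre and the y axis of rest_centre, either way round below 0.04 rad and value of joint clip above 1.36 rad), for 0.2 s.
At the end, for the whole second after the job is handed in: The crossbar is snapped in and at rest: its centre within 5 mm of rest_centre across the bar, within 15 mm along it, -4 to +3 mm in height, aligned within 0.04 rad; and the upper handle is down (joint above 1.36 rad) (all of step 2 and linear speed of bar below 0.02 m/s); the robot touches nothing.
It fails at once if the fingers themselves pressed the bar into the jaws (x of bar_centre in the frame of rest_centre between -0.005 and 0.005 m and y of bar_centre in the frame of rest_centre between -0.015 and 0.015 m and z of bar_centre in the frame of rest_centre between -0.004 and 0.003 m and angle between the y axis of bar_centre and the y axis of rest_centre, either way round below 0.04 rad and contact force between the fingers and bar above 0.5 N).
It fails at once if the serving spoon, the mug or the tin was pushed more than 30 mm (distance of any of spoon_centre, mug_centre, tin_centre from where it was at the start of the episode above 0.03 m).
It also fails if it takes over 51 s, if anything falls off the work surface, if the arm or the gripper's body presses on something with over 40 N, if the wrist force passes 120 N, or if a joint passes its speed limit or range.

## Robot

A 6-joint arm with a two-finger parallel gripper is mounted at the origin on a cart in front of the work surface, level with it; the furniture and walls round the work are solid. World frame = base frame: x ahead of the robot, y to its left, z up, the work surface at z = 0. Lengths are in m, angles in rad, forces in N, time in s.
With the tool pointing down it reaches from about 0.3 to 0.775 m from the base axis. Payload 14.6 kg.
Tool frame: the origin (TCP) lies midway between the tips of the shut fingers; the grasp point (between the pads) lies 19 mm behind it (grasp_offset is the distance from the TCP to the grasp point, in m); z points along the fingers, y is the line along which they close (so a half turn about z gives the same grasp; the last joint's range is limited). The gripper opens to 94 mm and grips with 3 to 60 N. Pads are 16 mm wide; open, the fingers measure 119 mm over their backs; the gripper's body (75 mm by 177 mm) begins 78 mm behind the grasp point.
Start: joints at [1.228, 0.3, 1.521, -0, 1.321, -0.067], TCP at [0.15, 0.529, 0.177] pointing down, gripper open.
Joint ranges: [-3.03, 3.03], [-0.79, 2.21], [0.23, 2.52], [-1.04, 4.18], [0, 3.07], [-2.55, 2.55]. Speed limits (rad/s): [2.22, 2.22, 2.57, 3.14, 3.14, 3.14].

## Interface

Orientations are given as [roll, pitch, yaw] about the fixed x, y, z axes, in that order (R = Rz(yaw) Ry(pitch) Rx(roll)).
In Python, from station import * gives the robot as it stands. The module is installed in compiled form; this text tells all that it offers.
- The arm moves only by the tool send_rows, never from a script. Its argument "rows" is a list of rows, each an object of numbers: "dx", "dy", "dz": the shift along the tool's x, y, z in mm; "roll": the turn about the tool's z in degrees; "jaw": the closure, from -1 (fully open) to 1 (shut). In form: [{"dx": .., "dy": .., "dz": .., "roll": .., "jaw": ..}, ...]. A call has 1 to 12 rows; each row shifts and turns the commanded pose from where the row before left it, along the tool's axes as they then stand; what a row does not reach is not made up. A row lasts 1/12 s, in which the tool goes at most 41.7 mm and 7.16 degrees, less where a joint would pass 70% of its speed; a pose out of reach is approached as far as the arm can. A call is refused whole if a number of a shift passes 41.7 or a number of a turn 7.16, either way. A call with a gripper value outside its range is refused whole. The fingers move at their own pace and stop on an object; "force" is the grip in N (left out, the last holds). Time passes only in rows, so rows that do not move let the fingers close. It gives the time, the measured TCP pose, the force, the opening and the grip force at its end, in the units of the state.
- get_obs(): the state, without advancing time (a new reading comes with each control period).
- camera(name): name is "scene" or "top" or "wrist"; returns a dict with "frame" (480x640x3 uint8, red, green, blue), "z_map" (480x640 float32, m along the optical axis (not along the pixel's ray), 0 where there is no reading), "camera_matrix" (3x3 intrinsics, pixels), "rvec" (rotation vector, rad) and "tvec" (3), from world to camera coordinates, as OpenCV has them. Camera axes: x right, y down, z forward; pixel columns grow to the right and rows downward; lengths in m; the calibration is good to about 2 mm. A picture is of the moment at which its call begins.
- hand_in(): hands the job in; it is judged then, once.
The state is a dict: "time_s": time; "qpos": joint angles; "joint_vel": joint speeds; "tau": joint torques, N m; "ee_pos": TCP position; "eef_rot": TCP orientation; "force": force on the tool from outside, world axes, zero at the start; "moment": the same for the moment, N m; "grip_width": finger opening in m; "grip_force": force on a finger pad.
Only numpy, scipy, OpenCV 4.12 (cv2) and the standard library are available. Lean on these libraries where they do the work, as an engineer would, in place of code of your own. Each camera call takes 0.05 s, during which the arm holds its last target. There are 200 camera calls.

## Working session

There is one attempt and no reset: what is moved stays moved. The work goes in short steps, Python scripts to look and compute and a tool call to move; the robot and the scene stay as the last step left them, time stands still between calls to the robot, and variables do not carry over. Pictures are saved under pics/ and viewed, at most 10 in all, crops included, and the job is handed in when it is done.

Besides the shell and the picture viewer there is one more tool, called as name(argument=value, ...) on one line, values as JSON. send_rows: Moves the arm, as the interface text tells. Its arguments: {"type":"object","properties":{"rows":{"type":"array"},"force":{"type":"number"}},"required":["rows"]}

```bash
mkdir -p pics; cat > h.py <<'E'
import numpy as np, cv2
from station import *
def pts(c):
    K=c["camera_matrix"];R=cv2.Rodrigues(np.array(c["rvec"],float))[0];t=np.array(c["tvec"],float).reshape(3)
    z=c["z_map"];v,u=np.mgrid[0:480,0:640]
    P=np.stack([(u-K[0,2])/K[0,0]*z,(v-K[1,2])/K[1,1]*z,z],-1)
    W=(P-t)@R; W[z==0]=np.nan
    return W
E
python3 - <<'E'
from h import *
for n in("scene","top"):
    c=camera(n);cv2.imwrite(f"pics/{n}0.png",c["frame"][:,:,::-1]);np.savez(f"{n}0.npz",W=pts(c),f=c["frame"])
    R=cv2.Rodrigues(np.array(c["rvec"],float))[0];print(n,-R.T@np.array(c["tvec"]).reshape(3),R[2],c["camera_matrix"][0,0])
o=get_obs();print({k:np.round(v,3) for k,v in o.items()})
E
```

```text
scene [-0.12467186 -0.685877    1.17207218] [ 0.4427971   0.48414574 -0.75467452] 476.9591807130666
top [ 0.38267124 -0.02833912  1.41280467] [ 0.08032983  0.01371197 -0.99667402] 512.2200252485359
{'time_s': np.float64(0.1), 'qpos': array([ 1.228,  0.3  ,  1.522, -0.   ,  1.321, -0.067]), 'joint_vel': array([ 0.   ,  0.001, -0.001, -0.   ,  0.   , -0.001]), 'tau': array([ 1.0000e-03, -5.3263e+01, -3.5330e+01,  7.1000e-02,  2.3000e-02,
       -0.0000e+00]), 'ee_pos': array([0.15 , 0.529, 0.177]), 'eef_rot': array([-3.141, -0.   ,  2.866]), 'force': array([-0.619,  0.038, -0.155]), 'moment': array([-0.015, -0.014,  0.015]), 'grip_force': np.float64(0.0), 'grip_width': np.float64(0.094)}
```

View pics/scene0.png

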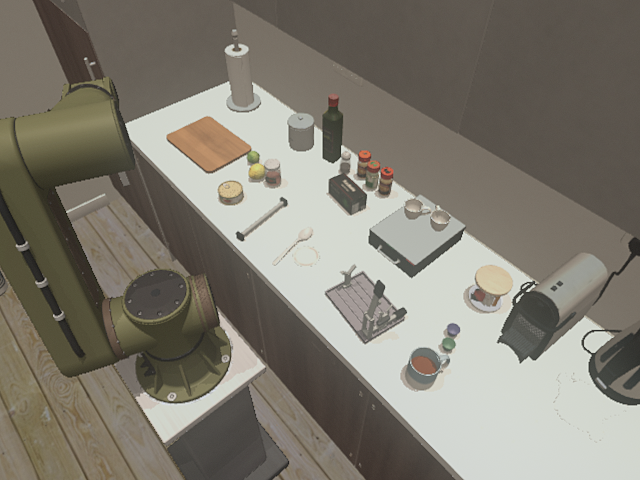

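View pics/top0.png

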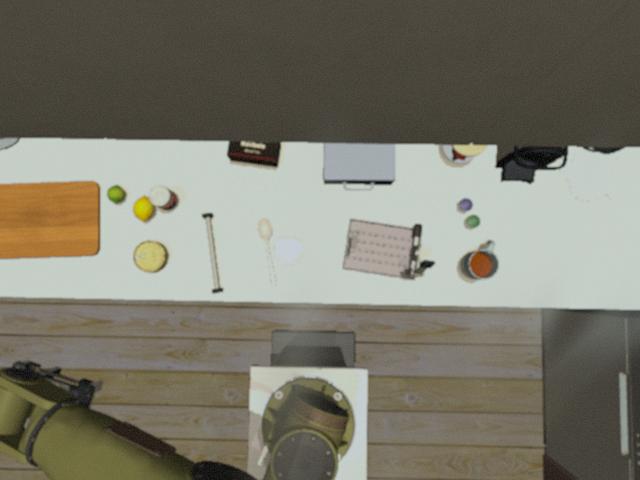

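Scene view: the bar runs (240,235)–(284,202), with the stand at about (365,305) and the open handle at (375,295). Top view: bar end blocks are at (208,215) and (217,290), stand tray at about (383,248), spoon at (267,250), tin at (150,256) and mug at (480,264).

```bash
python3 - <<'E'
from h import *
a=np.load("top0.npz");W,f=a["W"],a["f"]
b=np.load("scene0.npz");S,g=b["W"],b["f"]
# bar: points in region with 4<z<40mm
for n,w,(x0,x1,y0,y1) in(("top",W,(195,232,200,300)),("scene",S,(230,292,192,242))):
    m=np.zeros((480,640),bool);m[y0:y1,x0:x1]=1
    m&=(w[...,2]>0.008)&(w[...,2]<.05)
    P=w[m];print(n,len(P),P.min(0),P.max(0))
    r=cv2.minAreaRect((P[:,:2]*1000).astype(np.float32));print(r)
    k=m&(w[...,2]>0.017); 
    G=(f if n=="top" else g); d=m&(G.max(-1)<70)
    D=w[d];med=np.median(D[:,1]); print("dark",len(D));
    c,_,_=None,None,None
    _,lab,cen=cv2.kmeans(D[:,:2].astype(np.float32),2,None,(3,50,1e-6),5,cv2.KMEANS_PP_CENTERS);print(cen,[D[lab[:,0]==i].max(0) for i in(0,1)])
# stand
for n,w in(("top",W),("scene",S)):
    for lo,hi in((.012,.02),(.06,.3)):
        m=(w[...,2]>lo)&(w[...,2]<hi)&(w[...,0]>.25)&(w[...,0]<.56)&(w[...,1]<-.03)&(w[...,1]>-.36)
        P=w[m];r=cv2.minAreaRect((P[:,:2]*1000).astype(np.float32));print(n,lo,len(P),r)
cv2.imwrite("pics/c.png",np.vstack([cv2.resize(f[210:290,330:450],(600,400),interpolation=2),cv2.resize(g[255:345,315:415],(600,540),interpolation=2)])[:,:,::-1][:,:])
u=cv2.resize(f[210:290,330:450],(400,267),interpolation=2);v=cv2.resize(g[255:345,315:415],(400,360),interpolation=2)
v2=cv2.resize(f[200:300,200:240],(200,500),interpolation=2)
C=np.zeros((600,800,3),np.uint8);C[:267,:400]=u;C[:360,400:]=v;cv2.imwrite("pics/c.png",C[:360,:,::-1])
E
```

```text
top 480 [0.34581312 0.2365438  0.00841598] [0.57685454 0.31061754 0.03201631]
((459.2618408203125, 277.79656982421875), (230.3142852783203, 61.53181457519531), 5.549746036529541)
dark 32
[[0.35437    0.24860166]
 [0.55777913 0.28201213]] [array([0.35714315, 0.25859383, 0.03201631]), array([0.56085232, 0.29259829, 0.02976822])]
scene 432 [0.34249737 0.23769993 0.00802639] [0.56494944 0.42923744 0.04211917]
((441.7017822265625, 341.70172119140625), (224.75955200195312, 174.3525848388672), 9.539664268493652)
dark 9
[[0.349726   0.25375217]
 [0.5634698  0.27883902]] [array([0.35712031, 0.2601961 , 0.02992085]), array([0.56346982, 0.27883901, 0.02421135])]
top 0.012 273 ((474.36834716796875, -196.99331665039062), (199.91473388671875, 140.0833740234375), 82.27729797363281)
top 0.06 389 ((454.3091735839844, -200.86343383789062), (192.98220825195312, 85.9773178100586), 81.88653564453125)
scene 0.012 288 ((472.09344482421875, -195.1763916015625), (201.44969177246094, 142.87205505371094), 82.28885650634766)
scene 0.06 601 ((452.37286376953125, -198.31228637695312), (194.8121795654297, 87.1305923461914), 81.58827209472656)
```

View pics/c.png

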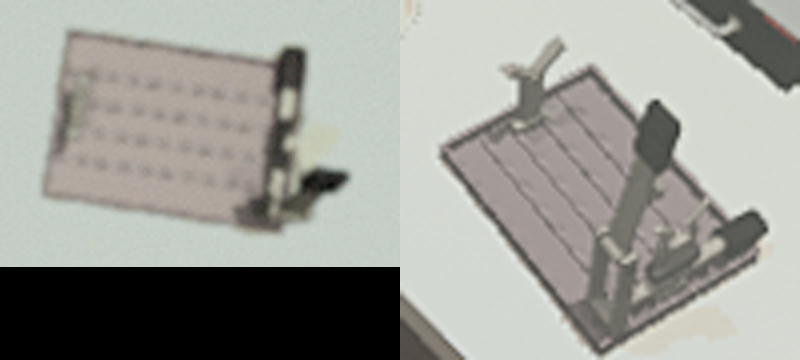

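The crop shows the V rest at the left, and the jaws, black lower grip and raised handle at the right. The pliers are on the robot side.

```bash
python3 - <<'E'
from h import *
yaw=np.radians(-7.72);ex=np.array([np.cos(yaw),np.sin(yaw)]);ey=np.array([-np.sin(yaw),np.cos(yaw)])
o=np.array([.473,-.196])
for n in("top","scene"):
    a=np.load(n+"0.npz");w,f=a["W"],a["f"]
    m=(w[...,2]>.04)&(w[...,2]<.3)&(w[...,0]>.25)&(w[...,0]<.56)&(w[...,1]<-.03)&(w[...,1]>-.36)
    P=w[m];L=np.c_[(P[:,:2]-o)@ex,(P[:,:2]-o)@ey,P[:,2]]*1000
    A=L[L[:,1]>50];print(n,"V",len(A),A.min(0).round(),A.max(0).round());print(A[np.argsort(A[:,0])].round()[::max(1,len(A)//14)].tolist())
    B=L[(L[:,1]<-50)];print("R",B.min(0).round(),B.max(0).round())
    for lo in range(40,240,20):
        q=B[(B[:,2]>lo)&(B[:,2]<=lo+20)]
        if len(q):print(lo,len(q),q.min(0).round(),q.max(0).round(),np.median(q,0).round())
E
```

```text
top V 81 [-24.  79.  40.] [26. 89. 91.]
[[-24.0, 85.0, 89.0], [-21.0, 82.0, 88.0], [-19.0, 80.0, 88.0], [-14.0, 88.0, 80.0], [-11.0, 86.0, 83.0], [-8.0, 84.0, 78.0], [-5.0, 81.0, 73.0], [0.0, 87.0, 70.0], [3.0, 87.0, 68.0], [5.0, 88.0, 72.0], [8.0, 89.0, 40.0], [11.0, 84.0, 79.0], [13.0, 82.0, 81.0], [16.0, 80.0, 85.0], [20.0, 88.0, 85.0], [23.0, 86.0, 84.0], [26.0, 82.0, 90.0]]
R [ -61. -104.   40.] [ 25. -68. 242.]
40 49 [-60. -91.  40.] [ 21. -69.  59.] [ -4. -81.  47.]
60 44 [-60. -90.  60.] [ 16. -69.  80.] [ -2. -83.  70.]
80 33 [-60. -89.  81.] [ 20. -69. 100.] [ -6. -85.  92.]
100 61 [ -61. -104.  100.] [ 25. -68. 119.] [-55. -83. 111.]
120 17 [-56. -98. 121.] [-48. -76. 138.] [-54. -85. 127.]
140 20 [-52. -91. 141.] [-28. -76. 159.] [-50. -81. 151.]
160 20 [-49. -94. 160.] [-25. -76. 177.] [-46. -82. 168.]
180 12 [-45. -94. 181.] [-41. -77. 195.] [-44. -83. 184.]
200 27 [-43. -98. 201.] [-33. -72. 219.] [-40. -80. 209.]
220 64 [ -40. -101.  221.] [-26. -71. 240.] [-34. -83. 236.]
scene V 104 [-25.  78.  40.] [25. 92. 92.]
[[-25.0, 83.0, 85.0], [-22.0, 88.0, 86.0], [-15.0, 81
[... 175 characters left out ...]
86.0, 80.0], [11.0, 79.0, 77.0], [15.0, 86.0, 90.0], [20.0, 82.0, 82.0]]
R [ -65. -102.   41.] [ 22. -67. 244.]
40 94 [ -63. -100.   41.] [ 19. -70.  60.] [-17. -88.  49.]
60 85 [ -63. -101.   60.] [ 16. -68.  79.] [-18. -86.  70.]
80 59 [ -63. -100.   80.] [ 18. -69. 100.] [-19. -85.  91.]
100 75 [ -65. -102.  100.] [ 22. -67. 119.] [-58. -89. 112.]
120 34 [-58. -93. 120.] [-47. -76. 140.] [-54. -88. 129.]
140 42 [-55. -93. 140.] [-27. -76. 160.] [-51. -88. 153.]
160 48 [-51. -94. 160.] [-28. -75. 180.] [-47. -88. 168.]
180 34 [-47. -98. 180.] [-40. -77. 200.] [-44. -86. 190.]
200 61 [-45. -99. 200.] [-32. -73. 219.] [-41. -88. 209.]
220 80 [-41. -99. 221.] [-27. -71. 240.] [-37. -86. 233.]
```

send_rows(rows=[{"dx": -33,"dy": -15.5,"dz": -5,"jaw": -1},{"dx": -33,"dy": -15.5,"dz": -5,"jaw": -1},{"dx": -33,"dy": -15.5,"dz": -5,"jaw": -1},{"dx": -33,"dy": -15.5,"dz": -5,"jaw": -1},{"dx": -33,"dy": -15.5,"dz": -5,"jaw": -1},{"dx": -33,"dy": -15.5,"dz": -5,"jaw": -1},{"dx": -33,"dy": -15.5,"dz": -5,"jaw": -1},{"dx": -33,"dy": -15.5,"dz": -5,"jaw": -1},{"dx": -33,"dy": -15.5,"dz": -5,"jaw": -1},{"dx": -33,"dy": -15.5,"dz": -5,"jaw": -1},{"dx": -33,"dy": -15.5,"dz": -5,"jaw": -1},{"jaw": -1}], force=30)

```text
invalid input at $.rows[0]: expected keys dx, dy, dz, roll, jaw
```

send_rows(rows=[{"roll": -5,"jaw": -1},{"roll": -5,"jaw": -1},{"roll": -5,"jaw": -1},{"roll": -5,"jaw": -1},{"roll": -5,"jaw": -1},{"jaw": -1}])

```text
invalid input at $.rows[0]: expected keys dx, dy, dz, roll, jaw
```

```bash
python3 - <<'E'
from h import *
c=camera("wrist");cv2.imwrite("pics/w1.png",c["frame"][:,:,::-1]);W=pts(c);np.savez("w1.npz",W=W,f=c["frame"])
for n,w in(("w",W),("top",np.load("top0.npz")["W"]),("scene",np.load("scene0.npz")["W"])):
    P=w[(w[...,2]>.014)&(w[...,2]<.04)&(w[...,0]>.33)&(w[...,0]<.59)&(w[...,1]<.315)&(w[...,1]>.225)]
    l=cv2.fitLine((P[:,:2]*1000).astype(np.float32),cv2.DIST_HUBER,0,.01,.01).ravel()
    s=(P[:,:2]*1000-l[2:])@l[:2];print(n,len(P),l,np.degrees(np.arctan2(l[1],l[0])),s.min(),s.max(),l[2:]+l[:2]*(s.min()+s.max())/2,np.percentile(P[:,2],[50,95]))
o=get_obs();print(o["ee_pos"],o["eef_rot"],o["qpos"])
E
```

```text
w 311 [9.9838752e-01 5.6766350e-02 3.7577356e+02 2.6292560e+02] 3.2542217 -23.1335997032739 21.31884517400905 [374.86764544 262.87408965] [0.01915724 0.02234619]
top 423 [9.8669517e-01 1.6258132e-01 4.5622028e+02 2.6741830e+02] 9.356757 -111.09769571911173 108.71942648195774 [455.04696249 267.22497336] [0.01976069 0.02818977]
scene 250 [9.8719907e-01 1.5949301e-01 4.5323538e+02 2.6752142e+02] 9.17747 -109.35616405334576 113.29655651647174 [455.18035796 267.83565588] [0.01949617 0.02890384]
[0.14971028 0.52902637 0.1770583 ] [-3.14080465e+00 -1.03522629e-05  2.86586418e+00] [ 1.22841945e+00  3.00306415e-01  1.52138813e+00 -4.35044844e-05
  1.32068505e+00 -6.66376222e-02]
```

View pics/w1.png

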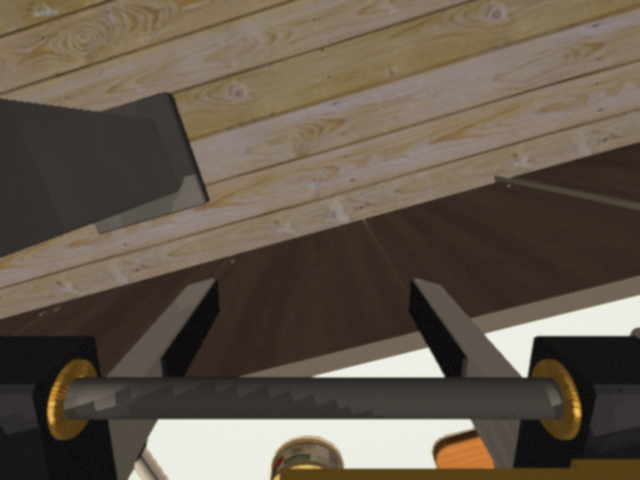

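The moves were refused because every row needs all five keys. The wrist view is therefore still at the start pose (fingers, floor and counter edge). The bar is at (0.455, 0.2675), heading 9.3°.

send_rows(rows=[{"dx": -32,"dy": -16,"dz": -4,"roll": 0,"jaw": -1},{"dx": -32,"dy": -16,"dz": -4,"roll": 0,"jaw": -1},{"dx": -32,"dy": -16,"dz": -4,"roll": 0,"jaw": -1},{"dx": -32,"dy": -16,"dz": -4,"roll": 0,"jaw": -1},{"dx": -32,"dy": -16,"dz": -4,"roll": 0,"jaw": -1},{"dx": -32,"dy": -16,"dz": -4,"roll": 0,"jaw": -1},{"dx": -32,"dy": -16,"dz": -4,"roll": 0,"jaw": -1},{"dx": -32,"dy": -16,"dz": -4,"roll": 0,"jaw": -1},{"dx": -32,"dy": -16,"dz": -4,"roll": 0,"jaw": -1},{"dx": -32,"dy": -16,"dz": -4,"roll": 0,"jaw": -1},{"dx": -32,"dy": -16,"dz": -4,"roll": 0,"jaw": -1},{"dx": 0,"dy": 0,"dz": 0,"roll": 0,"jaw": -1}], force=30)

```text
time_s: 1.15
ee_pos: [0.4439, 0.2605, 0.2217]
eef_rot: [-3.141, 0.001, 2.862]
force: [0.2, 0.1, -1.1]
grip_width: 0.0936
grip_force: 0.0
```

send_rows(rows=[{"dx": 0,"dy": 0,"dz": 0,"roll": -5,"jaw": -1},{"dx": 0,"dy": 0,"dz": 0,"roll": -5,"jaw": -1},{"dx": 0,"dy": 0,"dz": 0,"roll": -5,"jaw": -1},{"dx": 0,"dy": 0,"dz": 0,"roll": -5,"jaw": -1},{"dx": 0,"dy": 0,"dz": 0,"roll": -5,"jaw": -1},{"dx": 0,"dy": 0,"dz": 0,"roll": 0,"jaw": -1}])

```text
time_s: 1.65
ee_pos: [0.4402, 0.2642, 0.2212]
eef_rot: [-3.141, -0.0, -2.977]
force: [-0.6, -0.2, -0.1]
grip_width: 0.094
grip_force: 0.0
```

```bash
cat > bar.py <<'E'
from h import *
c=camera("wrist");W=pts(c);np.savez("w1.npz",W=W,f=c["frame"])
w=W
P=w[(w[...,2]>.010)&(w[...,2]<.04)&(w[...,0]>.33)&(w[...,0]<.59)&(w[...,1]<.315)&(w[...,1]>.225)]
l=cv2.fitLine((P[:,:2]*1000).astype(np.float32),cv2.DIST_HUBER,0,.01,.01).ravel()
s=(P[:,:2]*1000-l[2:])@l[:2];print(len(P),l,np.degrees(np.arctan2(l[1],l[0])),s.min(),s.max(),l[2:]+l[:2]*(s.min()+s.max())/2)
o=get_obs();print(o["time_s"],o["ee_pos"],np.degrees(o["eef_rot"]),o["qpos"].round(2))
E
python3 bar.py
```

```text
3013 [9.8646295e-01 1.6398422e-01 4.5019727e+02 2.6998505e+02] 9.4382305 -103.40564667670225 115.86644595246338 [456.34332404 271.00673364]
1.7 [0.44024669 0.26422591 0.22125181] [-1.79996700e+02 -2.21529962e-02 -1.70865144e+02] [ 0.47  0.19  1.56  0.    1.4  -1.26]
```

send_rows(rows=[{"dx": 0,"dy": 2,"dz": 30,"roll": 0,"jaw": -1},{"dx": 0,"dy": 0,"dz": 30,"roll": 0,"jaw": -1},{"dx": 0,"dy": 0,"dz": 30,"roll": 0,"jaw": -1},{"dx": 0,"dy": 0,"dz": 30,"roll": 0,"jaw": -1},{"dx": 0,"dy": 0,"dz": 30,"roll": 0,"jaw": -1},{"dx": 0,"dy": 0,"dz": 30,"roll": 0,"jaw": -1},{"dx": 0,"dy": 0,"dz": 25,"roll": 0,"jaw": -1},{"dx": 0,"dy": 0,"dz": 12,"roll": 0,"jaw": -1},{"dx": 0,"dy": 0,"dz": 0,"roll": 0,"jaw": -1},{"dx": 0,"dy": 0,"dz": 0,"roll": 0,"jaw": 1},{"dx": 0,"dy": 0,"dz": 0,"roll": 0,"jaw": 1},{"dx": 0,"dy": 0,"dz": 0,"roll": 0,"jaw": 1}], force=30)

```text
time_s: 2.7
ee_pos: [0.4409, 0.2664, 0.0057]
eef_rot: [3.141, 0.002, -2.982]
force: [0.4, 0.3, 0.6]
grip_width: 0.0772
grip_force: 0.0
```

send_rows(rows=[{"dx": 0,"dy": 0,"dz": 0,"roll": 0,"jaw": 1},{"dx": 0,"dy": 0,"dz": 0,"roll": 0,"jaw": 1},{"dx": 0,"dy": 0,"dz": 0,"roll": 0,"jaw": 1},{"dx": 0,"dy": 0,"dz": 0,"roll": 0,"jaw": 1},{"dx": 0,"dy": 0,"dz": 0,"roll": 0,"jaw": 1},{"dx": 0,"dy": 0,"dz": 0,"roll": 0,"jaw": 1}])

```text
time_s: 3.2
ee_pos: [0.4402, 0.266, 0.0045]
eef_rot: [3.142, -0.0, -2.981]
force: [-0.6, 0.6, 0.9]
grip_width: 0.0376
grip_force: 0.0
```

send_rows(rows=[{"dx": 0,"dy": 0,"dz": 0,"roll": 0,"jaw": 1},{"dx": 0,"dy": 0,"dz": 0,"roll": 0,"jaw": 1},{"dx": 0,"dy": 0,"dz": 0,"roll": 0,"jaw": 1},{"dx": 0,"dy": 0,"dz": 0,"roll": 0,"jaw": 1},{"dx": 0,"dy": 0,"dz": 0,"roll": 0,"jaw": 1},{"dx": 0,"dy": 0,"dz": 0,"roll": 0,"jaw": 1}])

```text
time_s: 3.7
ee_pos: [0.4402, 0.266, 0.0044]
eef_rot: [-3.142, -0.0, -2.981]
force: [0.3, -0.1, 0.3]
grip_width: 0.0004
grip_force: 0.0
```

send_rows(rows=[{"dx": 0,"dy": 0,"dz": -10,"roll": 0,"jaw": 1},{"dx": 0,"dy": 0,"dz": -25,"roll": 0,"jaw": 1},{"dx": 0,"dy": 0,"dz": -25,"roll": 0,"jaw": 1},{"dx": 0,"dy": 0,"dz": -25,"roll": 0,"jaw": 1},{"dx": 0,"dy": 0,"dz": -25,"roll": 0,"jaw": 1},{"dx": 0,"dy": 0,"dz": -25,"roll": 0,"jaw": 1},{"dx": 0,"dy": 0,"dz": -25,"roll": 0,"jaw": 1},{"dx": 0,"dy": 0,"dz": 0,"roll": 0,"jaw": 1}])

```text
time_s: 4.37
ee_pos: [0.4418, 0.2668, 0.17]
eef_rot: [3.139, 0.007, -2.981]
force: [0.7, 0.1, 1.4]
grip_width: 0.0004
grip_force: 0.0
```

```bash
cat > held.py <<'E'
from h import *
o=get_obs();p=o["ee_pos"];yaw=o["eef_rot"][2]
ex=np.array([np.cos(yaw),np.sin(yaw),0]);ey=np.array([np.sin(yaw),-np.cos(yaw),0])
for n in("wrist","scene"):
    c=camera(n);w=pts(c);d=w-p
    L=np.stack([d@ex,d@ey,d[...,2]],-1)*1000
    m=(abs(L[...,1])<12)&(L[...,2]<40)&(L[...,2]>-12)&(abs(L[...,0])>18)&(abs(L[...,0])<140)
    P=L[m];print(n,len(P))
    if len(P)<20: continue
    B=P[(P[:,0]<85)&(P[:,0]>-110)];q=np.polyfit(B[:,0],B[:,2],1);q2=np.polyfit(B[:,0],B[:,1],1)
    print("x",P[:,0].min(),P[:,0].max(),"z fit",q,"y fit",q2)
print(p,np.degrees(o["eef_rot"]),o["grip_width"],o["grip_force"],o["force"])
cv2.imwrite("pics/h1.png",c["frame"][:,:,::-1])
E
python3 held.py
```

```text
wrist 0
scene 0
[0.44179492 0.26681251 0.17003391] [ 179.8671773     0.41440372 -170.7982147 ] 0.000426027461159329 0.0 [0.69114311 0.05256824 1.41034115]
```

```bash
python3 bar.py; python3 - <<'E'
from h import *
c=camera("scene");f=c["frame"];a=camera("wrist")["frame"]
cv2.imwrite("pics/m.png",np.hstack([cv2.resize(f[130:290,180:360],(400,356)),cv2.resize(a,(400,300))[:, :] if 0 else np.vstack([cv2.resize(a,(400,300)),np.zeros((56,400,3),np.uint8)])])[:,:,::-1])
E
```

```text
2783 [9.8761559e-01 1.5689307e-01 4.2021829e+02 2.6530173e+02] 9.026605 -72.87128178560508 144.6856810664472 [455.68080223 270.93531824]
4.5167 [0.4399948  0.26585799 0.16437637] [-1.79998139e+02 -4.06680227e-03 -1.70801844e+02] [ 0.47  0.23  1.64 -0.    1.27 -1.26]
```

View pics/m.png

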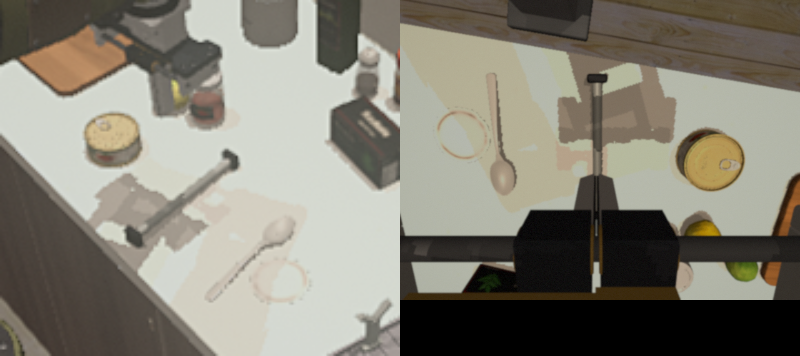

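```bash
python3 - <<'E'
from h import *
o=get_obs();p=o["ee_pos"];print(p,o["grip_width"])
yaw=o["eef_rot"][2];ex=np.array([np.cos(yaw),np.sin(yaw),0]);ey=np.array([np.sin(yaw),-np.cos(yaw),0])
for n in("wrist","scene","top"):
    c=camera(n);w=pts(c);d=w-p;L=np.stack([d@ex,d@ey,d[...,2]],-1)*1000
    m=(np.hypot(L[...,0],L[...,1])<60)&(w[...,2]>.06);P=L[m]
    print(n,len(P))
    for a in range(-40,120,10):
        q=P[(P[:,2]>=a)&(P[:,2]<a+10)]
        if len(q):print(a,len(q),q.min(0).round(),q.max(0).round())
    if n=="wrist":
        b=w[(w[...,2]>.005)&(w[...,2]<.05)&(abs(L[...,0])<130)&(abs(L[...,1])<20)]
        print("bar z",np.percentile(b[:,2],[5,50,95]), "table z",np.nanmedian(w[(abs(w[...,2])<.006)][:,2]))
E
```

```text
[0.43974386 0.26571939 0.16355432] -6.884068087067475e-06
wrist 53784
20 22 [ 7. -3. 27.] [10.  6. 30.]
30 303 [  7. -11.  30.] [10. 13. 40.]
40 529 [ -8. -11.  40.] [10. 13. 50.]
50 528 [  7. -11.  50.] [10. 14. 60.]
60 638 [  7. -11.  60.] [10. 14. 70.]
70 784 [  7. -11.  70.] [10. 14. 80.]
80 663 [  7. -11.  80.] [10. 14. 90.]
90 317 [ 1. -1. 90.] [ 10.   4. 100.]
100 5 [  9.  -1. 100.] [ 10.   4. 101.]
bar z [0.01698937 0.02058674 0.02845805] table z 0.00016697637431214256
scene 1586
20 1 [ 9.  3. 29.] [ 9.  3. 29.]
30 12 [ -2. -13.  31.] [12. 14. 40.]
40 26 [ -6. -15.  40.] [13. 13. 49.]
50 27 [ -6. -14.  51.] [14. 10. 60.]
60 25 [ -8. -15.  60.] [13. 12. 69.]
70 29 [ -7. -14.  70.] [14. 16. 80.]
80 24 [ -7. -14.  81.] [14. 11. 90.]
90 25 [ -2. -14.  91.] [ 12.  14. 100.]
100 14 [-10. -15. 101.] [ 13.   2. 108.]
110 2 [ 11. -11. 110.] [ 11.  -7. 112.]
top 2799
```

Both cameras show the fingertips about 27 mm above the reported TCP. The fingers therefore closed above the bar, and it hasn't moved. I'll correct heights by that amount and try again.

send_rows(rows=[{"dx": 0,"dy": 2,"dz": -1,"roll": 0,"jaw": -1},{"dx": 0,"dy": 0,"dz": 0,"roll": 0,"jaw": -1},{"dx": 0,"dy": 0,"dz": 0,"roll": 0,"jaw": -1},{"dx": 0,"dy": 0,"dz": 0,"roll": 0,"jaw": -1},{"dx": 0,"dy": 0,"dz": 0,"roll": 0,"jaw": -1},{"dx": 0,"dy": 0,"dz": 0,"roll": 0,"jaw": -1},{"dx": 0,"dy": 0,"dz": 25,"roll": 0,"jaw": -1},{"dx": 0,"dy": 0,"dz": 25,"roll": 0,"jaw": -1},{"dx": 0,"dy": 0,"dz": 25,"roll": 0,"jaw": -1},{"dx": 0,"dy": 0,"dz": 25,"roll": 0,"jaw": -1},{"dx": 0,"dy": 0,"dz": 25,"roll": 0,"jaw": -1},{"dx": 0,"dy": 0,"dz": 0,"roll": 0,"jaw": -1}])

```text
time_s: 5.77
ee_pos: [0.4377, 0.2668, 0.0364]
eef_rot: [-3.14, -0.006, -2.981]
force: [-0.1, 0.4, -0.9]
grip_width: 0.0769
grip_force: 0.0
```

send_rows(rows=[{"dx": 0,"dy": 0,"dz": 15,"roll": 0,"jaw": -1},{"dx": 0,"dy": 0,"dz": 15,"roll": 0,"jaw": -1},{"dx": 0,"dy": 0,"dz": 12,"roll": 0,"jaw": -1},{"dx": 0,"dy": 0,"dz": 8,"roll": 0,"jaw": -1},{"dx": 0,"dy": 0,"dz": 4,"roll": 0,"jaw": -1},{"dx": 0,"dy": 0,"dz": 0,"roll": 0,"jaw": -1},{"dx": 0,"dy": 0,"dz": 0,"roll": 0,"jaw": -1}])

```text
time_s: 6.35
ee_pos: [0.4403, 0.2682, -0.0128]
eef_rot: [3.141, 0.001, -2.981]
force: [1.1, 0.5, 0.7]
grip_width: 0.0941
grip_force: 0.0
```

```bash
cat > tip.py <<'E'
from h import *
o=get_obs();p=o["ee_pos"];print(p,np.degrees(o["eef_rot"][2]),o["grip_width"],o["force"])
yaw=o["eef_rot"][2];ex=np.array([np.cos(yaw),np.sin(yaw),0]);ey=np.array([np.sin(yaw),-np.cos(yaw),0])
c=camera("wrist");w=pts(c);d=w-p;L=np.stack([d@ex,d@ey,d[...,2]],-1)*1000
m=(abs(L[...,0])<15)&(abs(abs(L[...,1])-55)<12);P=L[m]
for a in range(0,70,5):
    q=P[(P[:,2]>=a)&(P[:,2]<a+5)]
    if len(q):print(a,len(q),q.min(0).round(),q.max(0).round())
E
python3 tip.py
```

```text
[ 0.44028497  0.26815662 -0.01276774] -170.80255676796412 0.09410038515111498 [1.06839805 0.48011184 0.66419653]
10 3016 [-15. -67.  11.] [15. 67. 15.]
15 1 [ 6. 64. 15.] [ 6. 64. 15.]
25 89 [ -8. -50.  27.] [10. 51. 30.]
30 299 [ -8. -55.  30.] [10. 58. 35.]
35 379 [ -8. -57.  35.] [10. 59. 40.]
40 431 [ -8. -58.  40.] [10. 60. 45.]
45 468 [ -9. -58.  45.] [10. 60. 50.]
50 518 [ -9. -58.  50.] [10. 60. 55.]
55 551 [ -8. -58.  55.] [10. 60. 60.]
60 618 [ -9. -58.  60.] [10. 60. 65.]
65 674 [ -9. -58.  65.] [10. 60. 70.]
```

send_rows(rows=[{"dx": 0,"dy": 0,"dz": 6,"roll": 0,"jaw": -1},{"dx": 0,"dy": 0,"dz": 4,"roll": 0,"jaw": -1},{"dx": 0,"dy": 0,"dz": 0,"roll": 0,"jaw": 1},{"dx": 0,"dy": 0,"dz": 0,"roll": 0,"jaw": 1},{"dx": 0,"dy": 0,"dz": 0,"roll": 0,"jaw": 1},{"dx": 0,"dy": 0,"dz": 0,"roll": 0,"jaw": 1},{"dx": 0,"dy": 0,"dz": 0,"roll": 0,"jaw": 1},{"dx": 0,"dy": 0,"dz": 0,"roll": 0,"jaw": 1},{"dx": 0,"dy": 0,"dz": 0,"roll": 0,"jaw": 1},{"dx": 0,"dy": 0,"dz": 0,"roll": 0,"jaw": 1},{"dx": 0,"dy": 0,"dz": 0,"roll": 0,"jaw": 1},{"dx": 0,"dy": 0,"dz": 0,"roll": 0,"jaw": 1}])

```text
time_s: 7.4
ee_pos: [0.4399, 0.2679, -0.0236]
eef_rot: [-3.142, -0.0, -2.981]
force: [-0.5, 0.1, 0.4]
grip_width: 0.0308
grip_force: 0.0
```

send_rows(rows=[{"dx": 0,"dy": 0,"dz": 0,"roll": 0,"jaw": 1},{"dx": 0,"dy": 0,"dz": 0,"roll": 0,"jaw": 1},{"dx": 0,"dy": 0,"dz": 0,"roll": 0,"jaw": 1}])

```text
time_s: 7.65
ee_pos: [0.4399, 0.268, -0.0235]
eef_rot: [-3.142, 0.0, -2.981]
force: [-0.4, -0.3, 0.6]
grip_width: 0.0128
grip_force: 30.0
```

Gripped: width 12.8 mm, 30 N. Now I'll lift and measure how the bar sits in the hand.

send_rows(rows=[{"dx": 0,"dy": 0,"dz": -10,"roll": 0,"jaw": 1},{"dx": 0,"dy": 0,"dz": -25,"roll": 0,"jaw": 1},{"dx": 0,"dy": 0,"dz": -30,"roll": 0,"jaw": 1},{"dx": 0,"dy": 0,"dz": -30,"roll": 0,"jaw": 1},{"dx": 0,"dy": 0,"dz": -30,"roll": 0,"jaw": 1},{"dx": 0,"dy": 0,"dz": -30,"roll": 0,"jaw": 1},{"dx": 0,"dy": 0,"dz": -30,"roll": 0,"jaw": 1},{"dx": 0,"dy": 0,"dz": -25,"roll": 0,"jaw": 1},{"dx": 0,"dy": 0,"dz": -10,"roll": 0,"jaw": 1},{"dx": 0,"dy": 0,"dz": 0,"roll": 0,"jaw": 1}])

```text
time_s: 8.48
ee_pos: [0.4405, 0.2683, 0.1988]
eef_rot: [3.14, 0.004, -2.981]
force: [0.2, -0.4, -1.2]
grip_width: 0.0128
grip_force: 30.0
```

```bash
sed -i 's/L\[...,2\]<40)&(L\[...,2\]>-12)/L[...,2]<65)\&(L[...,2]>15)/' held.py; python3 held.py
```

```text
wrist 9135
x -94.07579247596267 93.38505531697842 z fit [1.39360906e-02 4.36624334e+01] y fit [-0.00445309  1.14270723]
scene 252
x -122.50772392291222 99.05831448435977 z fit [2.20834055e-02 3.82092978e+01] y fit [ 0.01301386 -3.97520914]
[0.44054614 0.26828461 0.19878043] [ 179.92909686    0.21665439 -170.80069684] 0.0127761004383503 29.999169409275055 [ 0.17660825 -0.39834548 -1.20369605]
```

send_rows(rows=[{"dx": 0,"dy": 0,"dz": -6,"roll": 7.1,"jaw": 1},{"dx": 0,"dy": 0,"dz": -6,"roll": 7.1,"jaw": 1},{"dx": 0,"dy": 0,"dz": -6,"roll": 7.1,"jaw": 1},{"dx": 0,"dy": 0,"dz": -6,"roll": 7.1,"jaw": 1},{"dx": 0,"dy": 0,"dz": -6,"roll": 7.1,"jaw": 1},{"dx": 0,"dy": 0,"dz": -6,"roll": 7.1,"jaw": 1},{"dx": 0,"dy": 0,"dz": -6,"roll": 7.1,"jaw": 1},{"dx": 0,"dy": 0,"dz": -6,"roll": 7.1,"jaw": 1},{"dx": 0,"dy": 0,"dz": -6,"roll": 7.1,"jaw": 1},{"dx": 0,"dy": 0,"dz": -6,"roll": 7.1,"jaw": 1},{"dx": 0,"dy": 0,"dz": -6,"roll": 7.1,"jaw": 1},{"dx": 0,"dy": 0,"dz": -4,"roll": 7.1,"jaw": 1}])

```text
time_s: 9.58
ee_pos: [0.4396, 0.2678, 0.2648]
eef_rot: [-3.139, 0.001, 1.809]
force: [-0.5, -0.7, -1.7]
grip_width: 0.013
grip_force: 30.0
```

send_rows(rows=[{"dx": 0,"dy": 0,"dz": 0,"roll": 7.1,"jaw": 1},{"dx": 0,"dy": 0,"dz": 0,"roll": 7.1,"jaw": 1},{"dx": 0,"dy": 0,"dz": 0,"roll": 7.1,"jaw": 1},{"dx": 0,"dy": 0,"dz": 0,"roll": 0.4,"jaw": 1},{"dx": 0,"dy": 0,"dz": 0,"roll": 0,"jaw": 1}])

```text
time_s: 10.0
ee_pos: [0.4396, 0.2678, 0.2649]
eef_rot: [-3.139, 0.001, 1.44]
force: [0.7, 0.1, -2.0]
grip_width: 0.013
grip_force: 30.0
```

send_rows(rows=[{"dx": -20,"dy": 5,"dz": 0,"roll": 0,"jaw": 1},{"dx": -32,"dy": 7,"dz": 0,"roll": 0,"jaw": 1},{"dx": -32,"dy": 7,"dz": 0,"roll": 0,"jaw": 1},{"dx": -32,"dy": 7,"dz": 0,"roll": 0,"jaw": 1},{"dx": -32,"dy": 7,"dz": 0,"roll": 0,"jaw": 1},{"dx": -32,"dy": 7,"dz": 0,"roll": 0,"jaw": 1},{"dx": -32,"dy": 7,"dz": 0,"roll": 0,"jaw": 1},{"dx": -32,"dy": 7,"dz": 0,"roll": 0,"jaw": 1},{"dx": -32,"dy": 7,"dz": 0,"roll": 0,"jaw": 1},{"dx": -32,"dy": 7,"dz": 0,"roll": 0,"jaw": 1},{"dx": -32,"dy": 7,"dz": 0,"roll": 0,"jaw": 1},{"dx": 0,"dy": 0,"dz": 0,"roll": 0,"jaw": 1}])

```text
time_s: 11.0
ee_pos: [0.4684, -0.0832, 0.2653]
eef_rot: [-3.14, 0.001, 1.437]
force: [0.3, 0.1, -0.5]
grip_width: 0.0132
grip_force: 30.0
```

send_rows(rows=[{"dx": -32,"dy": 7,"dz": 0,"roll": 0,"jaw": 1},{"dx": -32,"dy": 7,"dz": 0,"roll": 0,"jaw": 1},{"dx": -25,"dy": 5,"dz": 0,"roll": 0,"jaw": 1},{"dx": -15,"dy": 0,"dz": 0,"roll": 0,"jaw": 1},{"dx": 0,"dy": 0,"dz": 0,"roll": 0,"jaw": 1},{"dx": 0,"dy": 0,"dz": 0,"roll": 0,"jaw": 1}])

```text
time_s: 11.5
ee_pos: [0.4734, -0.1845, 0.2657]
eef_rot: [-3.14, -0.001, 1.438]
force: [0.5, 0.7, -2.0]
grip_width: 0.0129
grip_force: 30.0
```

```bash
cat > rel.py <<'E'
from h import *
# stand frame estimate from the current views, and the held bar in it
o=get_obs();p=o["ee_pos"]
yaw=np.radians(-7.72);ex=np.array([np.cos(yaw),np.sin(yaw)]);ey=np.array([-np.sin(yaw),np.cos(yaw)]);r=np.array([.473,-.196])
print("tcp",p,np.degrees(o["eef_rot"]),"local",(p[:2]-r)@ex*1e3,(p[:2]-r)@ey*1e3,o["force"])
for n in("wrist","scene","top"):
    c=camera(n);w=pts(c);q=w[...,:2]-r
    L=np.stack([q@ex,q@ey,w[...,2]],-1)*1000
    zb=p[2]*1000+37
    m=(abs(L[...,0])<16)&(abs(L[...,1])<135)&(abs(L[...,2]-zb)<18)&(abs(L[...,1]-(p[:2]-r)@ey*1e3)>14)
    P=L[m]
    if len(P)>20:
        B=P[abs(P[:,1])<90];print(n,len(P),"x fit",np.polyfit(B[:,1],B[:,0],1),"z fit",np.polyfit(B[:,1],B[:,2],1),"y",P[:,1].min(),P[:,1].max())
    V=L[(abs(L[...,1]-85)<12)&(abs(L[...,0])<40)&(L[...,2]>55)&(L[...,2]<98)]
    J=L[(abs(L[...,1]+85)<12)&(abs(L[...,0])<30)&(L[...,2]>75)&(L[...,2]<112)]
    for s,A in(("V",V),("J",J)):
        if len(A):print(n,s,len(A),A.min(0).round(1),A.max(0).round(1))
    cv2.imwrite(f"pics/{n}_r.png",c["frame"][:,:,::-1])
E
python3 rel.py
```

```text
tcp [ 0.47335848 -0.18451903  0.2656754 ] [-1.79929253e+02 -3.37623720e-02  8.23947098e+01] local -1.1870324653641868 11.425070609816231 [ 0.45304473  0.68277975 -1.97795091]
wrist 9847 x fit [-0.00318298 -1.4552731 ] z fit [5.60982517e-03 3.08995358e+02] y -79.697827540066 106.05475000885752
wrist V 233 [-23.8  82.6  81. ] [28.2 92.  92.4]
scene 337 x fit [-0.01164956 -6.45064958] z fit [-5.98352583e-03  3.06685532e+02] y -115.86835175746715 54.190217111093574
scene V 82 [-28.3  79.2  57.6] [23.9 92.4 94. ]
scene J 44 [-23.  -89.4  75.5] [ 23.7 -80.6 103.6]
top 232 x fit [-0.0194847  -1.16625734] z fit [1.48327416e-04 3.08032080e+02] y -115.71704367324234 104.3670534418915
top V 40 [-23.9  79.2  62.1] [ 3.6 89.2 93.3]
top J 8 [-22.6 -87.4  77.1] [-13.3 -83.9 105.5]
```

send_rows(rows=[{"dx": 5,"dy": 2,"dz": 10,"roll": 0,"jaw": 1},{"dx": 0,"dy": 0,"dz": 22,"roll": 0,"jaw": 1},{"dx": 0,"dy": 0,"dz": 22,"roll": 0,"jaw": 1},{"dx": 0,"dy": 0,"dz": 22,"roll": 0,"jaw": 1},{"dx": 0,"dy": 0,"dz": 22,"roll": 0,"jaw": 1},{"dx": 0,"dy": 0,"dz": 22,"roll": 0,"jaw": 1},{"dx": 0,"dy": 0,"dz": 22,"roll": 0,"jaw": 1},{"dx": 0,"dy": 0,"dz": 20,"roll": 0,"jaw": 1},{"dx": 0,"dy": 0,"dz": 10,"roll": 0,"jaw": 1},{"dx": 0,"dy": 0,"dz": 6,"roll": 0,"jaw": 1},{"dx": 0,"dy": 0,"dz": 0,"roll": 0,"jaw": 1},{"dx": 0,"dy": 0,"dz": 0,"roll": 0,"jaw": 1}])

```text
time_s: 12.65
ee_pos: [0.4766, -0.1798, 0.0891]
eef_rot: [3.141, 0.0, 1.437]
force: [0.1, 1.2, -1.6]
grip_width: 0.0133
grip_force: 30.0
```

```bash
python3 rel.py; python3 - <<'E'
import cv2,numpy as np
a=cv2.imread("pics/scene_r.png")[240:350,305:425];b=cv2.imread("pics/top_r.png")[200:300,330:450];
cv2.imwrite("pics/z.png",np.hstack([cv2.resize(a,(400,366)),cv2.resize(b,(400,366))]))
E
```

```text
tcp [ 0.47661445 -0.17983867  0.0891144 ] [1.79951162e+02 1.44038674e-02 8.23231348e+01] local 1.4107039355570175 16.50039051773779 [ 0.1241042   1.17524419 -1.63476434]
wrist 9845 x fit [-0.00188863  1.00538685] z fit [4.48100564e-03 1.32384689e+02] y -75.5131868753627 111.15572981547294
wrist V 1287 [-23.5  82.   76.2] [28.6 91.8 93.2]
wrist J 384 [-15.6 -84.9  81.6] [ 17.7 -78.8 101.2]
scene 215 x fit [ 0.00527415 -2.9054954 ] z fit [3.29613114e-03 1.30457237e+02] y -112.12625154552661 60.26767719710622
scene V 6 [-25.3  79.2  82.9] [-23.4  89.1  90.4]
scene J 22 [-23.  -87.3  75.1] [  2.  -80.7  99. ]
top 209 x fit [-0.01933571  1.66874488] z fit [  0.1244837  122.49904437] y -112.3774726573505 108.02079384114862
top V 57 [-24.1  79.   64.2] [25.7 89.  93.1]
```

View pics/z.png

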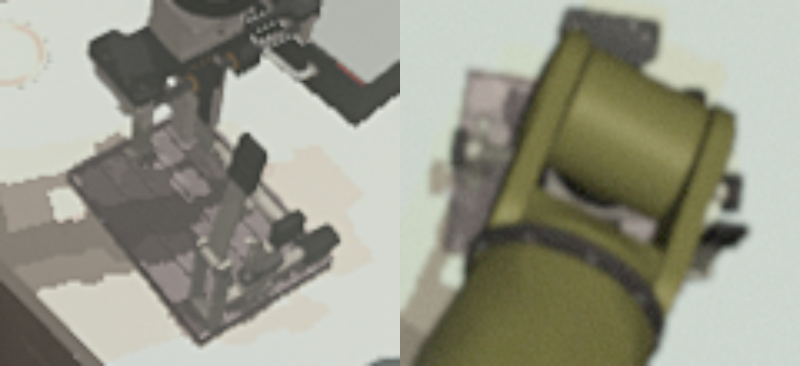

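Scene crop shows the bar aligned over the jaws, with the handle clear of the hand. The arm hides most of the top view. Now I'll lower it.

send_rows(rows=[{"dx": 0,"dy": 0,"dz": 10,"roll": 0,"jaw": 1},{"dx": 0,"dy": 0,"dz": 10,"roll": 0,"jaw": 1},{"dx": 0,"dy": 0,"dz": 6,"roll": 0,"jaw": 1},{"dx": 0,"dy": 0,"dz": 3,"roll": 0,"jaw": 1},{"dx": 0,"dy": 0,"dz": 0,"roll": 0,"jaw": 1},{"dx": 0,"dy": 0,"dz": 0,"roll": 0,"jaw": 1}], force=20)

```text
time_s: 13.3
ee_pos: [0.4762, -0.18, 0.0593]
eef_rot: [-3.141, -0.0, 1.436]
force: [-0.5, -0.6, -0.8]
grip_width: 0.0134
grip_force: 20.0
```

send_rows(rows=[{"dx": 0,"dy": 0,"dz": 2,"roll": 0,"jaw": 1},{"dx": 0,"dy": 0,"dz": 0,"roll": 0,"jaw": 1},{"dx": 0,"dy": 0,"dz": 0,"roll": 0,"jaw": 1}], force=6)

```text
time_s: 13.55
ee_pos: [0.4763, -0.18, 0.0576]
eef_rot: [3.141, 0.0, 1.436]
force: [0.6, -0.6, -0.9]
grip_width: 0.0136
grip_force: 6.0
```

```bash
python3 rel.py|grep -v top
```

```text
tcp [ 0.47630743 -0.18000286  0.05761001] [1.79980634e+02 6.15950687e-03 8.22985952e+01] local 1.1285220886252518 16.296436722173727 [ 0.58864773 -0.61696673 -0.88629084]
wrist 11148 x fit [-0.00424888  0.69384521] z fit [7.96730806e-03 9.83102240e+01] y -84.53426260262044 110.85931482614264
wrist V 1966 [-23.9  73.4  75.4] [28.7 96.8 98. ]
wrist J 532 [-15.3 -84.5  75. ] [ 17.9 -73.1  98.5]
scene 228 x fit [-0.00410915 -3.43495109] z fit [5.39043481e-02 9.90552345e+01] y -111.01398495704953 59.30350801247538
scene J 79 [-23.2 -95.4  77.4] [ 23.7 -73.6 103.6]
```

send_rows(rows=[{"dx": 0,"dy": 0,"dz": 1.5,"roll": 0,"jaw": 1},{"dx": 0,"dy": 0,"dz": 1.5,"roll": 0,"jaw": 1},{"dx": 0,"dy": 0,"dz": 0,"roll": 0,"jaw": 1},{"dx": 0,"dy": 0,"dz": 0,"roll": 0,"jaw": 1}], force=4)

```text
time_s: 14.03
ee_pos: [0.4762, -0.1799, 0.0544]
eef_rot: [-3.141, -0.0, 1.436]
force: [0.0, 0.7, -1.8]
grip_width: 0.0138
grip_force: 4.0
```

send_rows(rows=[{"dx": 0,"dy": 0,"dz": 1,"roll": 0,"jaw": 1},{"dx": 0,"dy": 0,"dz": 1,"roll": 0,"jaw": 1},{"dx": 0,"dy": 0,"dz": 1,"roll": 0,"jaw": 1},{"dx": 0,"dy": 0,"dz": 0,"roll": 0,"jaw": 1},{"dx": 0,"dy": 0,"dz": 0,"roll": 0,"jaw": 1}], force=4)

```text
time_s: 14.45
ee_pos: [0.4762, -0.1799, 0.0514]
eef_rot: [-3.141, -0.0, 1.436]
force: [0.1, -0.2, -0.5]
grip_width: 0.0138
grip_force: 4.0
```

```bash
python3 rel.py|grep -v top
```

```text
tcp [ 0.47616515 -0.17994181  0.05136337] [-1.79990742e+02 -2.44278320e-03  8.22976721e+01] local 0.9793285650650074 16.337829882476736 [ 0.13565405 -0.17010115 -0.51095742]
wrist 11153 x fit [-0.00455348  0.54930983] z fit [-2.46684007e-02  9.27582979e+01] y -87.55017799297354 111.62536445020673
wrist V 3927 [-24.   73.   73.4] [28.7 97.  95. ]
wrist J 344 [-15.1 -84.2  75.2] [ 17.9 -78.7  86.3]
scene 209 x fit [ 2.22972536e-03 -3.17123862e+00] z fit [2.32274952e-02 9.41867423e+01] y -110.86233237834178 59.70280891213557
scene J 71 [-24.3 -94.2  75.7] [ 23.8 -73.2 105.6]
```

It's pivoting on the necks as intended, so I'll keep lowering.

send_rows(rows=[{"dx": 0,"dy": 0,"dz": 1,"roll": 0,"jaw": 1},{"dx": 0,"dy": 0,"dz": 1,"roll": 0,"jaw": 1},{"dx": 0,"dy": 0,"dz": 1,"roll": 0,"jaw": 1},{"dx": 0,"dy": 0,"dz": 1,"roll": 0,"jaw": 1},{"dx": 0,"dy": 0,"dz": 0,"roll": 0,"jaw": 1},{"dx": 0,"dy": 0,"dz": 0,"roll": 0,"jaw": 1}], force=4)

```text
time_s: 15.1
ee_pos: [0.4768, -0.1802, 0.0478]
eef_rot: [3.14, 0.0, 1.436]
force: [6.2, -1.8, 0.8]
grip_width: 0.0137
grip_force: 4.0
```

```bash
python3 rel.py|grep -v top
```

```text
tcp [ 0.47684967 -0.18018237  0.04778631] [1.79904639e+02 2.19219392e-02 8.22963529e+01] local 1.6899654710711738 16.19140132628613 [ 6.17744018 -1.7802915   0.82665203]
wrist 11219 x fit [-0.00231569  0.92736498] z fit [-3.17763173e-02  9.04095022e+01] y -87.16114179988548 111.54580270026565
wrist V 4085 [-23.9  73.   74.3] [28.7 96.9 92.3]
wrist J 234 [-15.2 -84.   75. ] [ 18.3 -78.4  82.8]
scene 198 x fit [ 0.00491549 -2.92211155] z fit [9.00214295e-03 9.14298008e+01] y -111.79334271997784 60.248966728347504
scene J 72 [-22.9 -95.3  75.2] [ 23.5 -73.2 104.4]
```

send_rows(rows=[{"dx": 0,"dy": 1,"dz": -0.5,"roll": 0,"jaw": 1},{"dx": 0,"dy": 0,"dz": 0,"roll": 0,"jaw": 1},{"dx": 0,"dy": 0,"dz": 0,"roll": 0,"jaw": 1}], force=3)

```text
time_s: 15.5
ee_pos: [0.477, -0.18, 0.0478]
eef_rot: [-3.141, -0.0, 1.436]
force: [1.8, -0.3, 0.3]
grip_width: 0.0134
grip_force: 3.0
```

send_rows(rows=[{"dx": 0,"dy": 0,"dz": 0,"roll": 0,"jaw": 0.6},{"dx": 0,"dy": 0,"dz": 0,"roll": 0,"jaw": 0.3},{"dx": 0,"dy": 0,"dz": 0,"roll": 0,"jaw": 0},{"dx": 0,"dy": 0,"dz": 0,"roll": 0,"jaw": -0.3},{"dx": 0,"dy": 0,"dz": 0,"roll": 0,"jaw": -0.3},{"dx": 0,"dy": 0,"dz": 0,"roll": 0,"jaw": -0.3},{"dx": 0,"dy": 0,"dz": 0,"roll": 0,"jaw": -0.3},{"dx": 0,"dy": 0,"dz": 0,"roll": 0,"jaw": -0.3}])

```text
time_s: 16.17
ee_pos: [0.4772, -0.1801, 0.048]
eef_rot: [3.142, 0.0, 1.436]
force: [0.8, -0.2, -0.8]
grip_width: 0.0599
grip_force: 0.0
```

```bash
python3 rel.py|grep -v top
```

```text
tcp [ 0.47720429 -0.18009012  0.04795649] [1.79998595e+02 1.29540484e-04 8.22988618e+01] local 2.0289755274505716 16.33045400490352 [ 0.75166923 -0.21332543 -0.79827514]
wrist 11129 x fit [1.27117180e-03 1.55194087e+00] z fit [-3.59431060e-02  8.97881317e+01] y -87.41713926094351 111.72872974519491
wrist V 4013 [-23.8  73.   76.2] [28.6 97.  92.6]
wrist J 247 [-14.9 -84.8  75.1] [ 19.3 -78.7  83.1]
scene 192 x fit [ 0.00333819 -1.91640493] z fit [4.54326590e-03 9.09778243e+01] y -110.83262544186516 35.20725941456085
scene J 74 [-21.7 -94.3  76.9] [ 23.4 -73.4 101.8]
```

send_rows(rows=[{"dx": 0,"dy": 0,"dz": -10,"roll": 0,"jaw": -0.3},{"dx": 0,"dy": 0,"dz": -20,"roll": 0,"jaw": -0.3},{"dx": 0,"dy": 0,"dz": -30,"roll": 0,"jaw": -0.3},{"dx": 0,"dy": 0,"dz": -30,"roll": 0,"jaw": -0.3},{"dx": 0,"dy": 0,"dz": -30,"roll": 0,"jaw": -0.3},{"dx": 0,"dy": 0,"dz": -30,"roll": 0,"jaw": -0.3},{"dx": 0,"dy": 0,"dz": -30,"roll": 0,"jaw": -0.3},{"dx": 0,"dy": 0,"dz": -30,"roll": 0,"jaw": -0.3},{"dx": 0,"dy": 0,"dz": 0,"roll": 0,"jaw": -0.3},{"dx": 0,"dy": 0,"dz": 0,"roll": 0,"jaw": -0.3}])

```text
time_s: 17.15
ee_pos: [0.4775, -0.1802, 0.2598]
eef_rot: [3.138, 0.001, 1.436]
force: [-0.1, -0.3, -0.2]
grip_width: 0.0612
grip_force: 0.0
```

```bash
cat > laid.py <<'E'
from h import *
yaw=np.radians(-7.72);ex=np.array([np.cos(yaw),np.sin(yaw)]);ey=np.array([-np.sin(yaw),np.cos(yaw)]);r=np.array([.473,-.196])
for n in("wrist","scene","top"):
    c=camera(n);w=pts(c);q=w[...,:2]-r;L=np.stack([q@ex,q@ey,w[...,2]],-1)*1000
    P=L[(abs(L[...,0])<14)&(abs(L[...,1])<70)&(L[...,2]>70)&(L[...,2]<115)]
    if len(P)>20:
        T=[]
        for a in range(-70,70,10):
            s=P[(P[:,1]>=a)&(P[:,1]<a+10)]
            if len(s)>4:T.append([a+5,s[:,0].mean(),np.percentile(s[:,2],90)])
        T=np.array(T);print(n,len(P),"x",np.polyfit(T[:,0],T[:,1],1),"ztop",np.polyfit(T[:,0],T[:,2],1));
    E=L[(abs(L[...,0])<18)&(abs(abs(L[...,1])-105)<15)&(L[...,2]>70)&(L[...,2]<120)]
    for s in(1,-1):
        F=E[E[:,1]*s>93]
        if len(F):print(" end",s,len(F),F.min(0).round(1),F.max(0).round(1))
    cv2.imwrite(f"pics/{n}_l.png",c["frame"][:,:,::-1])
E
python3 laid.py; python3 - <<'E'
import cv2,numpy as np
a=cv2.imread("pics/scene_l.png")[240:350,305:425];b=cv2.imread("pics/wrist_l.png")
cv2.imwrite("pics/z2.png",np.hstack([cv2.resize(a,(400,366)),cv2.resize(b,(400,366))]))
E
```

```text
wrist 1930 x [0.00357837 2.13694795] ztop [-7.49023891e-02  9.44322470e+01]
 end 1 556 [-12.8  93.7  71.8] [ 17.6 111.6  95.5]
 end -1 476 [ -13.2 -107.    81.8] [ 17.2 -93.  111.7]
scene 175 x [ 0.00381347 -2.20748489] ztop [-6.72967836e-02  9.36123733e+01]
 end 1 64 [-15.7  94.   72.9] [ 15.3 109.   96.3]
 end -1 89 [ -15.3 -112.4   83.5] [ 13.  -93.7 110.3]
top 62 x [-0.00519052  1.51179346] ztop [-6.13197626e-02  9.36929005e+01]
 end 1 63 [-13.6  93.2  72.4] [ 15.2 108.6  99.7]
```

View pics/z2.png

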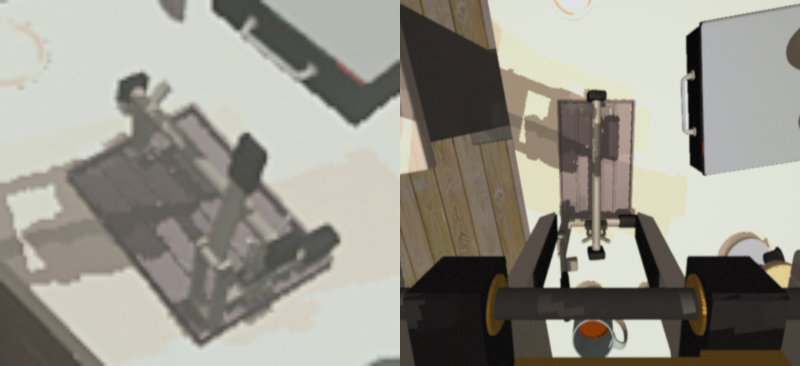

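Laid correctly: slope −0.07, middle +7 mm, end blocks outside the posts (left at about 102, right about −105). In the crops the bar spans the V and the jaws, and the handle is still upright. Next I'll shut the fingers and go in front of the handle.

send_rows(rows=[{"dx": 0,"dy": -18,"dz": 0,"roll": 0,"jaw": 1},{"dx": 0,"dy": -24,"dz": 0,"roll": 0,"jaw": 1},{"dx": 0,"dy": -24,"dz": 0,"roll": 0,"jaw": 1},{"dx": 0,"dy": -24,"dz": 0,"roll": 0,"jaw": 1},{"dx": -21,"dy": 0,"dz": 0,"roll": 0,"jaw": 1},{"dx": -20,"dy": 0,"dz": 0,"roll": 0,"jaw": 1},{"dx": -20,"dy": 0,"dz": 0,"roll": 0,"jaw": 1},{"dx": -20,"dy": 0,"dz": 0,"roll": 0,"jaw": 1},{"dx": -20,"dy": 0,"dz": 0,"roll": 0,"jaw": 1},{"dx": 0,"dy": 0,"dz": 0,"roll": 0,"jaw": 1},{"dx": 0,"dy": 0,"dz": 0,"roll": 0,"jaw": 1}], force=30)

```text
time_s: 18.22
ee_pos: [0.374, -0.2683, 0.2569]
eef_rot: [-3.14, -0.001, 1.435]
force: [0.9, 1.0, 0.5]
grip_width: 0.0007
grip_force: 0.0
```

send_rows(rows=[{"dx": 0,"dy": 0,"dz": 20,"roll": 0,"jaw": 1},{"dx": 0,"dy": 0,"dz": 20,"roll": 0,"jaw": 1},{"dx": 0,"dy": 0,"dz": 20,"roll": 0,"jaw": 1},{"dx": 0,"dy": 0,"dz": 20,"roll": 0,"jaw": 1},{"dx": 0,"dy": 0,"dz": 0,"roll": 0,"jaw": 1},{"dx": 0,"dy": 0,"dz": 0,"roll": 0,"jaw": 1}])

```text
time_s: 18.72
ee_pos: [0.3743, -0.2672, 0.1778]
eef_rot: [-3.14, -0.001, 1.437]
force: [0.4, 0.1, 0.5]
grip_width: 0.0003
grip_force: 0.0
```

```bash
cat > hd.py <<'E'
from h import *
yaw=np.radians(-7.72);ex=np.array([np.cos(yaw),np.sin(yaw)]);ey=np.array([-np.sin(yaw),np.cos(yaw)]);r=np.array([.473,-.196])
o=get_obs();p=o["ee_pos"];print(o["time_s"],"local",((p[:2]-r)@ex*1e3).round(1),((p[:2]-r)@ey*1e3).round(1),"tip z",(p[2]*1e3+27).round(1),o["force"].round(1),o["grip_width"].round(4))
for n in("scene","wrist"):
    c=camera(n);w=pts(c);q=w[...,:2]-r;L=np.stack([q@ex,q@ey,w[...,2]],-1)*1000
    G=c["frame"].max(-1)
    m=(abs(L[...,1]+85)<20)&(L[...,0]>-65)&(L[...,0]<95)&(L[...,2]>75)&(L[...,2]<255)
    d=np.hypot(L[...,0]+55,L[...,2]-107.5)
    P=L[m&(d>90)&(d<136)]
    if len(P):
        a=np.arctan2(P[:,2]-107.5,P[:,0]+55);print(n,len(P),"handle deg above level",np.degrees(np.percentile(a,[5,50,95])).round(1),"y",P[:,1].min().round(),P[:,1].max().round())
    cv2.imwrite(f"pics/{n}_h.png",c["frame"][:,:,::-1])
E
python3 hd.py
```

```text
Traceback (most recent call last):
  File "hd.py", line 3, in <module>
    o=get_obs();p=o["ee_pos"];print(o["time_s"],"local",((p[:2]-r)@ex*1e3).round(1),((p[:2]-r)@ey*1e3).round(1),"tip z",(p[2]*1e3+27).round(1),o["force"].round(1),o["grip_width"].round(4))
                                                                                                                                                                   ^^^^^^^^^^^^^^^^^^^^^
AttributeError: 'float' object has no attribute 'round'
```

send_rows(rows=[{"dx": 0,"dy": 10,"dz": 0,"roll": 0,"jaw": 1},{"dx": 0,"dy": 10,"dz": 0,"roll": 0,"jaw": 1},{"dx": 0,"dy": 10,"dz": 0,"roll": 0,"jaw": 1},{"dx": 0,"dy": 10,"dz": 0,"roll": 0,"jaw": 1},{"dx": 0,"dy": 10,"dz": 2,"roll": 0,"jaw": 1},{"dx": 0,"dy": 10,"dz": 2,"roll": 0,"jaw": 1},{"dx": 0,"dy": 10,"dz": 2,"roll": 0,"jaw": 1},{"dx": 0,"dy": 10,"dz": 2,"roll": 0,"jaw": 1},{"dx": 0,"dy": 0,"dz": 0,"roll": 0,"jaw": 1}])

```text
time_s: 19.47
ee_pos: [0.4551, -0.2788, 0.1691]
eef_rot: [-3.141, -0.0, 1.437]
force: [-0.1, 0.3, -0.4]
grip_width: 0.0002
grip_force: 0.0
```

```bash
sed -i 's/o\["grip_width"\].round(4)/o["grip_width"]/; s/(p\[2\]\*1e3+27).round(1)/p[2]*1e3+27/' hd.py; python3 hd.py
```

```text
19.4667 local -6.7 -84.5 tip z 196.10445060181124 [-0.1  0.3 -0.4] 0.00019219060103497414
scene 189 handle deg above level [54.4 63.5 74.9] y -99.0 -74.0
wrist 4925 handle deg above level [53.1 55.4 71.7] y -96.0 -68.0
```

send_rows(rows=[{"dx": 0,"dy": 10,"dz": 3,"roll": 0,"jaw": 1},{"dx": 0,"dy": 10,"dz": 3,"roll": 0,"jaw": 1},{"dx": 0,"dy": 10,"dz": 4,"roll": 0,"jaw": 1},{"dx": 0,"dy": 10,"dz": 5,"roll": 0,"jaw": 1},{"dx": 0,"dy": 10,"dz": 5,"roll": 0,"jaw": 1},{"dx": 0,"dy": 0,"dz": 0,"roll": 0,"jaw": 1},{"dx": 0,"dy": 0,"dz": 0,"roll": 0,"jaw": 1},{"dx": 0,"dy": 0,"dz": 0,"roll": 0,"jaw": 1}])

```text
time_s: 20.23
ee_pos: [0.5032, -0.2855, 0.1499]
eef_rot: [-3.141, -0.0, 1.436]
force: [-0.4, -0.8, 0.6]
grip_width: 0.0003
grip_force: 0.0
```

```bash
python3 hd.py
```

```text
20.2333 local 42.0 -84.6 tip z 176.88460766928839 [-0.4 -0.8  0.6] 0.0003290394693825084
scene 224 handle deg above level [18.5 21.7 50.4] y -98.0 -72.0
wrist 4056 handle deg above level [17.  18.4 46.4] y -97.0 -69.0
```

The handle has dropped onto the bar at about 15°. I'll move over the thumb plate and press down.

send_rows(rows=[{"dx": 0,"dy": 13,"dz": 0,"roll": 0,"jaw": 1},{"dx": 0,"dy": 0,"dz": 10,"roll": 0,"jaw": 1},{"dx": 0,"dy": 0,"dz": 10,"roll": 0,"jaw": 1},{"dx": 0,"dy": 0,"dz": 10,"roll": 0,"jaw": 1},{"dx": 0,"dy": 0,"dz": 5,"roll": 0,"jaw": 1},{"dx": 0,"dy": 0,"dz": 5,"roll": 0,"jaw": 1},{"dx": 0,"dy": 0,"dz": 0,"roll": 0,"jaw": 1}])

```text
time_s: 20.92
ee_pos: [0.5158, -0.2871, 0.1091]
eef_rot: [-3.141, -0.0, 1.436]
force: [-1.1, -0.6, 0.9]
grip_width: 0.0003
grip_force: 0.2
```

send_rows(rows=[{"dx": 0,"dy": 0,"dz": 4,"roll": 0,"jaw": 1},{"dx": 0,"dy": 0,"dz": 4,"roll": 0,"jaw": 1},{"dx": 0,"dy": 0,"dz": 4,"roll": 0,"jaw": 1},{"dx": 0,"dy": 0,"dz": 0,"roll": 0,"jaw": 1}])

```text
time_s: 21.25
ee_pos: [0.5158, -0.2871, 0.0971]
eef_rot: [-3.141, -0.0, 1.436]
force: [0.8, -0.4, -0.6]
grip_width: 0.0
grip_force: 0.0
```

```bash
python3 hd.py
```

```text
21.25 local 54.7 -84.5 tip z 124.12799725816365 [ 0.8 -0.4 -0.6] 2.2443857637093913e-05
scene 264 handle deg above level [ 4.6 21.  77.4] y -105.0 -65.0
wrist 7187 handle deg above level [ 5.5 20.3 73. ] y -96.0 -69.0
```

send_rows(rows=[{"dx": 0,"dy": 0,"dz": 4,"roll": 0,"jaw": 1},{"dx": 0,"dy": 0,"dz": 4,"roll": 0,"jaw": 1},{"dx": 0,"dy": 0,"dz": 3,"roll": 0,"jaw": 1},{"dx": 0,"dy": 0,"dz": 0,"roll": 0,"jaw": 1},{"dx": 0,"dy": 0,"dz": 0,"roll": 0,"jaw": 1}])

```text
time_s: 21.77
ee_pos: [0.5161, -0.2872, 0.0867]
eef_rot: [-3.141, -0.0, 1.436]
force: [0.4, 0.3, -0.2]
grip_width: 0.0005
grip_force: 0.0
```

```bash
python3 hd.py; python3 laid.py
```

```text
21.7667 local 54.9 -84.6 tip z 113.67991600948157 [ 0.4  0.3 -0.2] 0.0005369969774016778
scene 275 handle deg above level [-0.1 18.3 78.8] y -104.0 -65.0
wrist 7676 handle deg above level [ 1.6 17.8 71.3] y -96.0 -69.0
wrist 6894 x [2.72155040e-03 3.51709229e+00] ztop [1.57386474e-03 8.75995393e+01]
 end -1 743 [ -12.5 -109.1   78.4] [ 16.1 -98.7  96.2]
scene 219 x [-0.00291439 -1.9390865 ] ztop [6.49961566e-03 8.69729468e+01]
 end 1 61 [-14.1  93.3  72.8] [ 12.3 109.   95.4]
 end -1 84 [ -15.6 -112.1   70.6] [ 15.4 -93.5 113.2]
top 212 x [1.01796358e-03 1.13357984e+00] ztop [1.01621207e-02 8.75260547e+01]
 end 1 57 [-11.8  93.2  72.3] [ 14.9 107.8  97.1]
```

The bar has snapped in and sits level. I'll press on to the stop to make sure the handle is fully down.

send_rows(rows=[{"dx": 0,"dy": 0,"dz": 1.5,"roll": 0,"jaw": 1},{"dx": 0,"dy": 0,"dz": 1,"roll": 0,"jaw": 1},{"dx": 0,"dy": 0,"dz": 0,"roll": 0,"jaw": 1},{"dx": 0,"dy": 0,"dz": 0,"roll": 0,"jaw": 1},{"dx": 0,"dy": 0,"dz": 0,"roll": 0,"jaw": 1}])

```text
time_s: 22.43
ee_pos: [0.5163, -0.2873, 0.0847]
eef_rot: [3.141, 0.0, 1.436]
force: [-0.8, 0.6, 5.2]
grip_width: 0.0006
grip_force: 2.3
```

```bash
python3 hd.py
```

```text
22.4333 local 55.1 -84.7 tip z 111.71641495031102 [-0.8  0.6  5.2] 0.0006000658089185668
scene 274 handle deg above level [ 0.2 18.7 80. ] y -104.0 -66.0
wrist 7682 handle deg above level [ 1.5 17.  71. ] y -96.0 -69.0
```

Reaction force appears right at the expected stop height, so I'll retreat straight up and verify.

send_rows(rows=[{"dx": 0,"dy": 0,"dz": 2,"roll": 0,"jaw": 1},{"dx": 0,"dy": 0,"dz": 0,"roll": 0,"jaw": 1},{"dx": 0,"dy": 0,"dz": 0,"roll": 0,"jaw": 1},{"dx": 0,"dy": 0,"dz": -5,"roll": 0,"jaw": 1},{"dx": 0,"dy": 0,"dz": -15,"roll": 0,"jaw": 1},{"dx": 0,"dy": 0,"dz": -25,"roll": 0,"jaw": 1},{"dx": 0,"dy": 0,"dz": -25,"roll": 0,"jaw": 1},{"dx": 0,"dy": 0,"dz": -25,"roll": 0,"jaw": 1},{"dx": 0,"dy": 0,"dz": -25,"roll": 0,"jaw": 1},{"dx": 0,"dy": 0,"dz": -25,"roll": 0,"jaw": 1},{"dx": 0,"dy": 0,"dz": 0,"roll": 0,"jaw": 1},{"dx": 0,"dy": 0,"dz": 0,"roll": 0,"jaw": 1}])

```text
time_s: 23.53
ee_pos: [0.5165, -0.2875, 0.2281]
eef_rot: [3.14, 0.001, 1.436]
force: [-0.1, -0.2, -1.3]
grip_width: 0.0005
grip_force: 0.0
```

```bash
python3 hd.py; python3 laid.py; python3 - <<'E'
import cv2
a=cv2.imread("pics/scene_l.png")[240:350,305:425];cv2.imwrite("pics/z3.png",cv2.resize(a,(480,440)))
E
```

```text
23.5333 local 55.4 -84.8 tip z 255.10212706990313 [-0.1 -0.2 -1.3] 0.0005351231055874278
scene 147 handle deg above level [-0.6  1.6  3.8] y -98.0 -70.0
wrist 1703 handle deg above level [1.5 2.6 3.6] y -96.0 -69.0
wrist 2768 x [1.75091875e-03 2.82282564e+00] ztop [9.48018999e-04 8.77154223e+01]
 end 1 256 [-10.7  93.   70.8] [ 16.4 103.   88.6]
 end -1 414 [ -12.4 -108.2   71.6] [ 16.  -97.   96.8]
scene 219 x [ 2.14061472e-03 -2.14420035e+00] ztop [-7.17788226e-03  8.69783518e+01]
 end 1 60 [-16.7  94.1  74.5] [ 14.7 109.8  99. ]
 end -1 86 [ -17.7 -111.8   70.5] [ 13.  -93.2 109.5]
top 251 x [3.52096143e-04 1.11637203e+00] ztop [-2.15482283e-03  8.78361320e+01]
 end 1 57 [-12.2  93.2  76.8] [ 15.3 107.7  97.8]
```

View pics/z3.png

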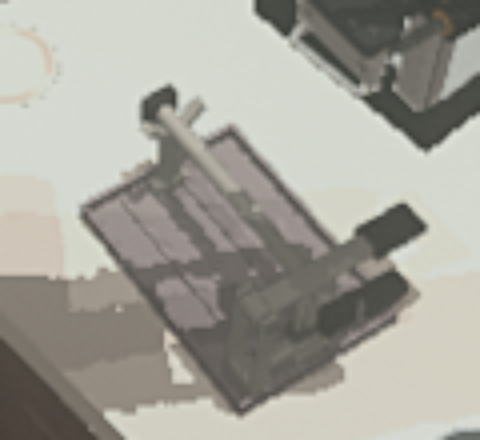

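The handle is level (its upper face averages 2.5° because of the 5 mm offset), the bar is level at seated height, and the hand is clear.

```bash
python3 -c "
from station import *
print(hand_in())"
```

```text
the job is handed in; nothing more can be done
None
```

The job is handed in (the verdict was not returned): the crossbar was laid and let go, then snapped in by the pliers; it measures level at seated height with the handle down, and the spoon, mug and tin were not touched.

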